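Photograph a flanged tile fragment with the shutter pedal

ROBOT

A 6-joint arm with a two-finger parallel gripper is mounted at the origin on the work surface. World frame = base frame: x ahead of the robot, y to its left, z up, the work surface at z = 0. Lengths are in m, angles in rad, forces in N, time in s.
With the tool pointing down it reaches from about 0.275 to 0.725 m from the base axis. Payload 15.9 kg.
Tool frame: the origin (TCP) lies between the finger pads; the fingertips stand 19 mm ahead of it and the grasp point (between the pads) is the TCP; z points along the fingers, y is the line along which they close (so a half turn about z gives the same grasp; the last joint's range is limited). The gripper opens to 85 mm and grips with 20 to 120 N. Pads are 22 mm wide; open, the fingers measure 114 mm over their backs; the gripper's body (76 mm by 85 mm) begins 54 mm behind the grasp point. The pads swing forward as they close: fully open they stand 13 mm farther back than shut.
Start: joints at [-1.259, 0.213, -0.034, 1.323, 0, 1.571], TCP at [0.153, -0.476, 0.218] pointing down, gripper open.
Joint ranges: [-2.98, 2.98], [-0.74, 1.72], [-1.14, 1.35], [-2.1, 2.04], [-1.57, 1.44], [-3.14, 3.14]. Speed limits (rad/s): [1.89, 1.89, 2.39, 2.57, 3.14, 3.14].

INTERFACE

Orientations are given as a unit quaternion [x, y, z, w].
In Python, from workcell import get_state, read_camera, camera_params, sign_off gives the robot as it stands.
- The arm moves only by the tool carry_out, never from a script. Its arguments are lists of equal length, an entry for each row: "hand": the finger opening in mm, from 0 to 85.4; "xyz": the shift along the tool's x, y, z in mm, a list of three; "delta_rot": the turn, a rotation vector about the tool's x, y, z in degrees, a list of three. In form: {"hand": [hand, ...], "xyz": [[tx, ty, tz], ...], "delta_rot": [[wx, wy, wz], ...]}. A call has 1 to 20 rows; each row shifts and turns the commanded pose from where the row before left it, along the tool's axes as they then stand; what a row does not reach is not made up. A row lasts 1/8 s, in which the tool goes at most 62.5 mm and 10.7 degrees, less where a joint would pass 70% of its speed; a pose out of reach is approached as far as the arm can. A call with a gripper value outside its range is refused whole. The fingers move at their own pace and stop on an object; "newtons" is the grip in N (left out, the last holds). Time passes only in rows, so rows that do not move let the fingers close. It gives the time, the measured TCP pose, the force, the opening and the grip force at its end, in the units of the state.
- get_state(): the state, without advancing time (a new reading comes with each control period).
- read_camera(name): name is "side" or "top"; returns (picture, depth): 480x640x3 uint8, red, green, blue; 480x640 float32, m along the optical axis (not along the pixel's ray), 0 where there is no reading.
- camera_params(name): a dict with "camera_matrix" (3x3 intrinsics, pixels), "rvec" (rotation vector, rad) and "tvec" (3), from world to camera coordinates, as OpenCV has them. Camera axes: x right, y down, z forward; pixel columns grow to the right and rows downward; lengths in m; the calibration is good to about 2 mm. A picture is of the moment at which its call begins. camera_params takes no time and is no camera call.
- sign_off(): hands the job in; it is judged then, once.
The state is a dict: "time_s": time; "joints": joint angles; "joint_velocities": joint speeds; "tau": joint torques, N m; "eef_pos": TCP position; "orientation": TCP orientation; "force": force on the tool from outside, world axes, zero at the start; "torque": the same for the moment, N m; "finger_gap": opening from 0.0 (shut) to 1.0 (fully open); "grasp_force": force on a finger pad.
Only numpy, scipy, OpenCV 4.12 (cv2) and the standard library are available. Lean on these libraries where they do the work, as an engineer would, in place of code of your own. Each camera call takes 0.05 s, during which the arm holds its last target. There are 200 camera calls.

TASK

Get a photograph of the flanged roof-tile fragment: lay it flat on the sloping photo rest, centred and straight, with its flange uphill and facing up and its lower edge against the little ledge, and let go. Then press the shutter pedal (the guarded pedal with the wide rectangular ribbed tread) right down to its stop, hold it there for about a second and let it spring back up. Do not fire the shutter before the tile is in place, do not press the lamp pedal with the round tread, and leave the other finds and things on the table where they are.

Things in the scene. Friction and masses are not known exactly. Their poses are not given: they have to be found in the camera images.
- flanged_tile: the piece to photograph: flat terracotta tile fragment 80 x 52 mm, 14 thick, with a raised flange (18 wide, 26 high over the underside) across its +x end; lies flange up on the table among look-alikes. Origin at the centre of its underside, x towards the flange, z up out of the face that carries the flange. 110 to 230 g
- flange (a point): centre of the top of the tile's flange: 31 mm along x and 26 mm along z from the tile's origin
- photo_rest: fixed sloping photo rest on the left: dark steel base slab 130 x 90 x 12 mm, post 26 mm wide. Origin on the table under the hinge of the sloping plate, x points uphill. A fixed black camera 110 mm wide and 220 high on a small tripod stands 330 to 350 mm downhill of it (its lens reaches back to about 265 mm) and looks at it
- rest_slope (a joint): slope of the rest's plate in rad, 0 is level; a stiff friction hinge at the lower edge, 52 mm above the table, set between 0.30 and 0.52
- rest_seat (a point): on the upper face of the sloping aluminium plate (94 x 36 mm, 6 thick, narrower than the tile); x points uphill, y across, z out of the face. The ledge (36 wide, 9 mm high) has its uphill face 40 mm downhill of this point: the tile's origin comes here when its lower edge touches the ledge; the plate goes on 48 mm uphill
- bar_box: the shutter pedal's fixed guard box, 150 x 76 mm: two side walls 44 mm high and 58 mm apart inside run its length; a roof (68 mm high) covers the hinge half, from 10 mm to 75 mm along +x. Origin at the centre of its underside; the tread's free end points to -x
- bar_tread (a joint): shutter pedal angle: 0 is up, 0.22 rad is the stop, a spring returns it. Rectangular ribbed steel tread 46 wide, 120 long, hinged 60 mm along +x and 21 mm up in its box
- bar_press (a point): where to press: on top of the shutter tread, 17 mm from its free end, 103 mm from the hinge; the ribs' tops are level with it; it goes down about 22 mm, taking 5 N at first and about 13 N at the stop. Its frame turns with the tread: at joint 0 its axes are those of the box
- round_box: the lamp pedal's fixed guard box, the same as the shutter pedal's and standing beside it, either side; not to be pressed
- round_tread (a joint): lamp pedal angle, 0 up, 0.22 rad at the stop; a 16 mm wide bar that ends in a disc 46 mm across
- plain_tile: bystander: look-alike: flat terracotta tile fragment 80 x 52 x 14 mm with no flange, lying on the table; origin at the centre of its underside, x along its length
- ridged_tile: bystander: look-alike: terracotta tile fragment 80 x 52 x 14 mm with a low ridge (14 wide, 7 high) across its middle; origin at the centre of its underside, x along its length
- sherd_a: bystander: five-sided terracotta sherd, 44 mm across, 11 high; origin centre of underside
- sherd_b: bystander: five-sided terracotta sherd, 38 mm across, 10 high; origin centre of underside
- scale_bar: bystander: black and white photo scale stick, 100 x 16 x 5 mm, x along it; origin centre of underside
- brush: bystander: finds brush lying on the table behind the pedals, about 200 mm long, up to about 25 high; origin under its middle, x along it
- tape_roll: bystander: roll of tape lying flat, 80 mm across, 24 high; origin centre of underside
- jar: bystander: glass jar, 60 mm across, 110 high, standing; origin centre of underside
Not all that is in view belongs to the job. Leave any yellow look-alike of the photo_rest alone.

How it is judged:
By the outcome, as a careful person would: the job done as asked, in the order asked, and still so for the second after the job is handed in, with the robot touching nothing.
It also fails if it takes over 58 s, if anything falls off the work surface, if the arm or the gripper's body presses on something with over 40 N, if the wrist force passes 120 N, or if a joint passes its speed limit or range.

## Working session

There is one attempt and no reset: what is moved stays moved. The work goes in short steps, Python scripts to look and compute and a tool call to move; the robot and the scene stay as the last step left them, time stands still between calls to the robot, and variables do not carry over. Pictures are saved under pics/ and viewed, at most 13 in all, crops included, and the job is handed in when it is done.

Besides the shell and the picture viewer there is one more tool, called after "Request:" by a JSON object that holds its "op" and its "data", one argument or row to a line. carry_out: Moves the arm, as the interface text tells. Its arguments: {"type":"object","properties":{"hand":{"type":"array"},"xyz":{"type":"array"},"delta_rot":{"type":"array"},"newtons":{"type":"number"}},"required":["hand","xyz","delta_rot"]}

```bash
mkdir -p pics
cat > h.py <<'E'
import numpy as np, cv2
from workcell import *
from scipy.spatial.transform import Rotation as R
def cam(n):
    p=camera_params(n); K=np.array(p["camera_matrix"]); Rm=cv2.Rodrigues(np.array(p["rvec"],float))[0]; t=np.array(p["tvec"],float).ravel(); return K,Rm,t
def world(n,depth):
    K,Rm,t=cam(n); v,u=np.mgrid[0:480,0:640]
    c=np.stack([(u-K[0,2])/K[0,0]*depth,(v-K[1,2])/K[1,1]*depth,depth],-1)
    return (c-t)@Rm
def ray(n,u,v,z):
    K,Rm,t=cam(n); d=Rm.T@np.array([(u-K[0,2])/K[0,0],(v-K[1,2])/K[1,1],1]); o=-Rm.T@t
    return o+d*(z-o[2])/d[2]
E
python3 - <<'E'
from h import *
for n in("top","side"):
    p,d=read_camera(n); np.savez(f"{n}0.npz",p=p,d=d)
    cv2.imwrite(f"pics/{n}0.png",p[:,:,::-1])
    K,Rm,t=cam(n); print(n,K.tolist(),(-Rm.T@t),Rm.tolist())
print(get_state())
E
```

```text
top [[494.57325376739794, 0.0, 316.5256746017542], [0.0, 494.57325376739794, 242.91660884121558], [0.0, 0.0, 1.0]] [0.5034065  0.12348363 1.28620998] [[0.019427143671463254, -0.9997076964511706, -0.014391238482573544], [-0.9981399781539098, -0.01856074011106401, -0.05806963868874905], [0.05778555268992971, 0.015492597678359952, -0.9982088004608534]]
side [[512.7087983832198, 0.0, 312.5845880637791], [0.0, 512.7087983832198, 246.77233875880947], [0.0, 0.0, 1.0]] [0.03675944 1.07531043 1.27286606] [[-0.8805988351891623, -0.4737564267838799, -0.010026940932351153], [-0.34765002435854636, 0.660286921021237, -0.6657031188839341], [0.32200178885682096, -0.5827315248116113, -0.746149326853373]]
{'time_s': 0.1, 'joints': array([-1.25898369e+00,  2.13279559e-01, -3.49788028e-02,  1.32352319e+00,
       -7.95429073e-07,  1.57076384e+00]), 'joint_velocities': array([ 0.00023865, -0.00084313,  0.00190123, -0.00016679,  0.00077596,
        0.00093249]), 'tau': array([-2.33742052e-03, -6.87249255e+01,  4.87806523e+01,  1.22829858e-02,
       -1.41864025e-04,  4.24164750e-05]), 'eef_pos': array([ 0.15329212, -0.47557993,  0.21728631]), 'orientation': array([ 9.87868565e-01,  1.55291518e-01, -7.68753090e-05, -4.86575133e-04]), 'force': array([0.18938524, 0.11718691, 0.09818849]), 'torque': array([-0.03991496, -0.04014692, -0.02680633]), 'grasp_force': 0.0, 'finger_gap': 1.0005010760617479}
```

View pics/top0.png

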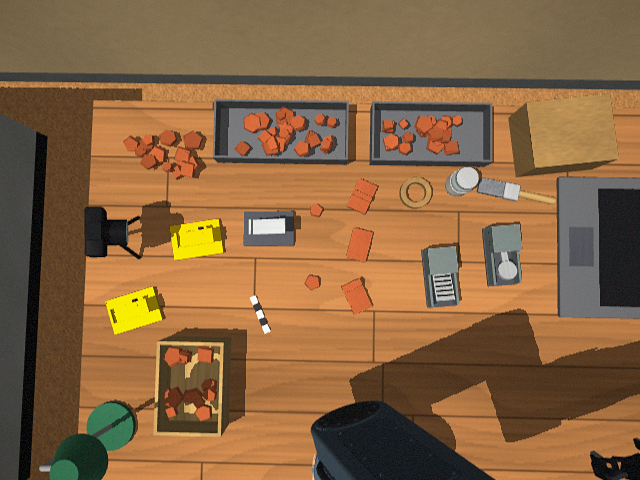

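View pics/side0.png

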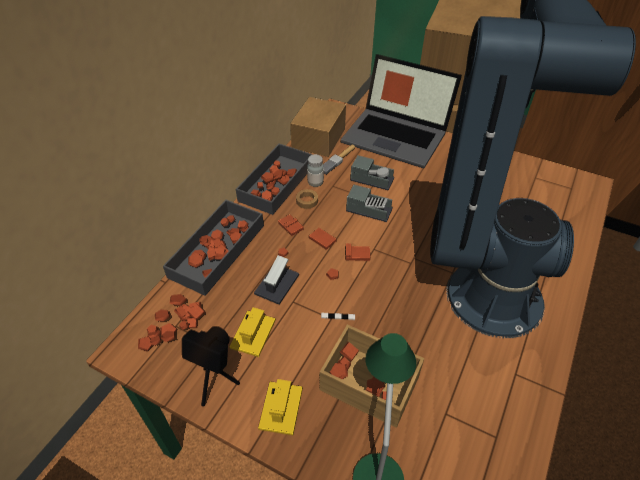

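The top view shows the rest at (270,228), the shutter pedal (ribbed) at (441,277) and the lamp pedal at (503,255). The yellow decoys are at (198,240) and (135,310). Three things could be taken for the flanged tile: (362,196), which looks ridged, (360,245), which looks plain, and (356,295), which may carry the flange. I'll check them in an enlarged crop.

Run:
```python
from h import *
t=np.load("top0.npz")["p"];s=np.load("side0.npz")["p"]
f=lambda im,x,y,w,h,k:cv2.resize(im[y:y+h,x:x+w,::-1],None,fx=k,fy=k,interpolation=cv2.INTER_CUBIC)
a=f(t,335,172,50,150,4)   # 200x600
b=f(s,270,205,110,60,5)   # 550x300
c=f(s,250,245,110,60,5)
out=np.zeros((600,760,3),np.uint8); out[:, :200]=a; out[:300,205:755]=b; out[300:,205:755]=c
cv2.imwrite("pics/c1.png",out)
out=np.zeros((600,800,3),np.uint8)
out[:300,:400]=f(t,235,195,80,60,5); out[:350,400:800]=f(t,415,240,80,70,5)[:350]; out[350:600,400:800]=f(s,330,180,80,50,5)
out[300:600,:400]=f(s,250,245,60,45,6.667)[:300,:400]
cv2.imwrite("pics/c2.png",out)
```

```text
(no output)
```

View pics/c1.png

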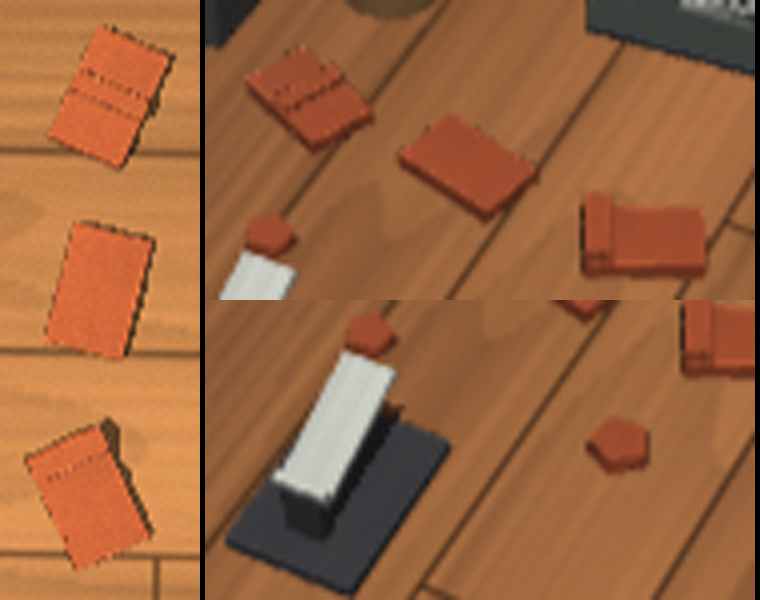

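View pics/c2.png

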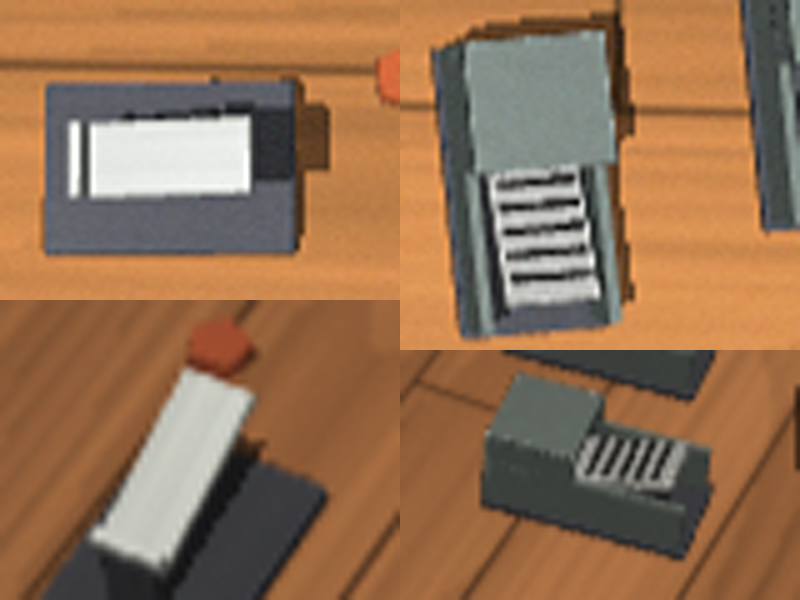

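The crop confirms the choice: the flanged tile is the one at top (356,295), with the flange at its upper (+x) end. On the rest, the ledge is on the left and uphill is to the right (-y). Next I'll measure from both views' depth.

```bash
cat > meas.py <<'E'
from h import *
np.set_printoptions(precision=4,suppress=True)
def load(n,k): z=np.load(f"{n}{k}.npz"); return z["p"].astype(int),z["d"],world(n,z["d"].astype(float))
def comp(mask,u,v):
    _,l=cv2.connectedComponents(mask.astype(np.uint8),connectivity=4); return l==l[v,u]
def rect(P):
    (c,s,a)=cv2.minAreaRect((P[:,:2]*1000).astype(np.float32)); return np.array(c),np.array(s),a
if __name__=="__main__":
  for n,uv in(("top",(356,297)),("side",(362,254))):
    p,d,W=load(n,0)
    red=(p[...,0]>2.0*p[...,1])&(p[...,0]>90)
    m=comp(red,*uv)&(d>0); P=W[m]
    print(n,"tile npix",m.sum(),"z pct",np.percentile(P[:,2],[2,20,50,80,98]))
    top=P[(P[:,2]>.009)&(P[:,2]<.019)]; fl=P[P[:,2]>.0215]
    print(" body",rect(top)," flange",rect(fl),"z",np.median(top[:,2]),np.median(fl[:,2]))
    print(" all",rect(P[P[:,2]>.008]))
    # rest plate
    g=(p.min(-1)>120)&(p.max(-1)-p.min(-1)<40)
    uv2=(265,227) if n=="top" else (277,272)
    m=comp(g,*uv2)&(d>0);P=W[m];P=P[P[:,2]>.045]
    c=P.mean(0);
    for _ in range(3):
        A=np.c_[P[:,:2]-c[:2],np.ones(len(P))];x=np.linalg.lstsq(A,P[:,2]-c[2],rcond=None)[0];r=P[:,2]-c[2]-A@x;P=P[abs(r)<.004]
    nrm=np.array([-x[0],-x[1],1]);nrm/=np.linalg.norm(nrm)
    print(" plate n",m.sum(),"normal",nrm,"slope",np.arccos(nrm[2]),"c",c+[0,0,x[2]],"res",r.std(), "rect",rect(P),"z",P[:,2].min(),P[:,2].max())
    # base slab z~12mm
    near=(abs(W[...,0]-.53)<.12)&(abs(W[...,1]-.25)<.15)&(W[...,2]>.007)&(W[...,2]<.017)&(p.max(-1)<110)&(d>0)
    P=W[near]; print(" slab",rect(P),len(P))
    # pedals
    for b,(u,v) in {"bar":((441,290) if n=="top" else (375,203))}.items() and {"bar":((441,290) if n=="top" else (375,203))}.items():
        uu,vv=np.meshgrid(range(u-35,u+35),range(v-45,v+45)); Q=W[vv,uu].reshape(-1,3);C=p[vv,uu].reshape(-1,3)
        wood=C[:,0]>C[:,2]*1.5
        Q=Q[~wood&(Q[:,2]>.008)&(Q[:,2]<.09)]
        print(" box all",rect(Q)," z hist",np.histogram(Q[:,2],bins=np.arange(0,.09,.005)))
        roof=Q[Q[:,2]>.062];print(" roof",rect(roof),np.median(roof[:,2]),len(roof))
        S=C[~wood] 
        tr=W[vv,uu].reshape(-1,3)[(C.min(1)>165)];tr=tr[(tr[:,2]>.01)&(tr[:,2]<.06)];print(" tread",rect(tr),tr.mean(0),tr[:,2].min(),tr[:,2].max(),len(tr))
E
python3 meas.py
python3 - <<'E'
from h import *
# pixel read check (z assumed): tile corners in top
for uv,z in (((341,287),.026),((360,277),.026),((373,306),.014),((354.5,314),.014)): print(ray("top",*uv,z))
E
```

```text
top tile npix 300849 z pct [-0.7547 -0.4775 -0.0005  0.0094  0.428 ]
 body (array([459.1487,  17.748 ]), array([1392.3047,  955.423 ]), 89.30614471435547)  flange (array([519.8336,   3.3747]), array([ 839.5552, 1363.2969]), 0.20755884051322937) z 0.014698230707495482 0.10211843001341883
 all (array([460.9828,  18.144 ]), array([ 957.1491, 1402.5216]), 0.20755884051322937)
 plate n 498 normal [-0.0088  0.3216  0.9468] slope 0.327562309454467 c [0.6143 0.2623 0.0695] res 0.0018584326345942072 rect (array([614.3992, 262.5241]), array([36.2936, 80.5778]), 1.0396291017532349) z 0.051851029572330516 0.08577384953271139
 slab (array([548.9288, 271.4188]), array([244.0005, 211.8156]), 20.07541275024414) 820
 box all (array([ 496.1344, -171.0653]), array([148.985 ,  74.4109]), 6.331093788146973)  z hist (array([  0,  82,  84,  21,  37,  37,  35,  95, 255, 228, 155,  40,  81,
       495, 187,   2,   0]), array([0.   , 0.005, 0.01 , 0.015, 0.02 , 0.025, 0.03 , 0.035, 0.04 ,
       0.045, 0.05 , 0.055, 0.06 , 0.065, 0.07 , 0.075, 0.08 , 0.085]))
 roof (array([ 538.33  , -167.7417]), array([64.37
[... 923 characters left out ...]
6, -294.3534]), array([255.7896, 352.5541]), 7.620811939239502)  z hist (array([  0,  73, 141, 108, 103, 111, 127, 169, 202, 163, 117,  67, 140,
       269,  69,   0,   0]), array([0.   , 0.005, 0.01 , 0.015, 0.02 , 0.025, 0.03 , 0.035, 0.04 ,
       0.045, 0.05 , 0.055, 0.06 , 0.065, 0.07 , 0.075, 0.08 , 0.085]))
 roof (array([ 562.3217, -236.7914]), array([ 76.9644, 238.9809]), 20.435441970825195) 0.06666908977111462 437
 tread (array([ 438.6255, -155.2133]), array([0., 0.]), 0.0) [ 0.4386 -0.1552  0.0524] 0.052389545205226054 0.052389545205226054 1
[0.46547647 0.0787617  0.026     ]
[0.49173553 0.03097367 0.026     ]
[ 0.41839115 -0.00412078  0.014     ]
[0.39712322 0.04276366 0.014     ]
```

```bash
cat > fit.py <<'E'
from meas import *
from scipy.optimize import minimize, least_squares
def proj(n,P):
    K,Rm,t=cam(n); q=(P@Rm.T+t)@K.T; return q[:,:2]/q[:,2:]
def box(x0,x1,y0,y1,z0,z1): return np.array([[x,y,z] for x in(x0,x1) for y in(y0,y1) for z in(z0,z1)])
def render(n,boxes,roi,k=6):
    u0,v0,w,h=roi; im=np.zeros((h*k,w*k),np.uint8)
    for B in boxes:
        q=((proj(n,B)-[u0,v0]+.5)*k-.5)
        hl=cv2.convexHull((q*16).astype(np.float32)).round().astype(np.int32)
        cv2.fillConvexPoly(im,hl,255,shift=4)
    return cv2.resize(im,(w,h),interpolation=cv2.INTER_AREA)/255.
def tileboxes(x,y,yaw):
    Rz=R.from_euler('z',yaw).as_matrix(); o=np.array([x,y,0])
    return [box(-.04,.04,-.026,.026,0,.014)@Rz.T+o, box(.022,.04,-.026,.026,0,.026)@Rz.T+o]
def fit_tile(views,x0):
    M={}
    for n,roi,p in views:
        u0,v0,w,h=roi; c=p[v0:v0+h,u0:u0+w]; M[n]=(roi,((c[...,0]>1.95*c[...,1])&(c[...,0]>25)).astype(float))
    f=lambda q:sum(np.abs(render(n,tileboxes(q[0]/1e3,q[1]/1e3,np.radians(q[2])),r)-m).sum() for n,(r,m) in M.items())
    s=minimize(f,x0,method="Nelder-Mead",options=dict(initial_simplex=np.array([x0]+[np.array(x0)+d for d in np.diag([5,5,6])])))
    return s.x,s.fun,{n:m.sum() for n,(r,m) in M.items()}
if __name__=="__main__":
    T=("top",(330,268,55,55),load("top",0)[0]); S=("side",(338,236,40,32),load("side",0)[0])
    for v in([T],[S],[T,S]): print("tile",fit_tile(v,[438,45,24]))
    # rest: uphill corners seen in both views, + lower end in top, + hinge end in side
    def rest(q):
        x,y,yaw,s,zh=q; Rm=R.from_euler('z',yaw).as_matrix()@R.from_euler('y',-s).as_matrix()
        return Rm,np.array([x,y,zh])
    # plate coordinates from lower edge of upper face (u along slope)
    obs=[("top",(285.0,218.0),(.094,.018,0)),("top",(285.2,233.4),(.094,-.018,0)),
         ("top",(248.6,219.3),(0,.018,.009)),("top",(249.0,234.4),(0,-.018,.009)),
         ("side",(278.5,255.2),(.094,.018,0)),("side",(288.2,259.7),(.094,-.018,0))]
    def res(q):
        Rm,o=rest(q); return np.concatenate([proj(n,(Rm@np.array(l)+o)[None])[0]-uv for n,uv,l in obs])
    s=least_squares(res,[.614,.31,-1.57,.32,.052]); print("rest",s.x,s.fun.round(2))
    Rm,o=rest(s.x); print(" seat",o+Rm@[.046,0,0])
    for n in("top","side"):
        p,d,W=load(n,0); L=(W-o)@Rm; m=(d>0)&(L[...,0]>.015)&(L[...,0]<.09)&(abs(L[...,1])<.015)&(abs(L[...,2])<.015)
        print(n,m.sum(),"offset along normal",np.median(L[m][:,2]),"slope err",np.polyfit(L[m][:,0],L[m][:,2],1))
E
python3 fit.py
```

```text
tile (array([443.2703,  38.4814,  25.4731]), np.float64(72.14117647058822), {'top': np.float64(585.0)})
tile (array([441.607 ,  40.9559,  23.4646]), np.float64(53.384313725490195), {'side': np.float64(331.0)})
tile (array([442.5098,  38.7852,  26.2049]), np.float64(139.24313725490197), {'top': np.float64(585.0), 'side': np.float64(331.0)})
rest [ 0.6118  0.3103 -1.5462  0.2885  0.0474] [ 0.22  0.67  0.04 -0.16  0.2   0.39 -0.24 -0.37 -0.61  0.22 -0.09 -0.33]
 seat [0.6129 0.2662 0.0605]
top 334 offset along normal 0.007775530386085787 slope err [0.0334 0.0058]
side 220 offset along normal 0.007238166088885474 slope err [0.0395 0.005 ]
```

```bash
cat > rest.py <<'E'
from fit import *
# joint fit: depth-plane points (both views) + pixel corners, free x,y,yaw,slope,zh
obs=[("top",(285.0,218.0),(.094,.018,0)),("top",(285.2,233.4),(.094,-.018,0)),("top",(248.6,219.3),(0,.018,.009)),("top",(249.0,234.4),(0,-.018,.009)),("side",(278.5,255.2),(.094,.018,0)),("side",(288.2,259.7),(.094,-.018,0))]
def fr(q): return R.from_euler('z',q[2]).as_matrix()@R.from_euler('y',-q[3]).as_matrix(),np.array([q[0],q[1],q[4]])
D={}
Rm0,o0=fr([.6118,.3103,-1.5462,.325,.052])
for n in("top","side"):
    p,d,W=load(n,0); L=(W-o0)@Rm0; m=(d>0)&(L[...,0]>.012)&(L[...,0]<.088)&(abs(L[...,1])<.014)&(abs(L[...,2])<.012); D[n]=W[m]
def res(q,w=1):
    Rm,o=fr(q); return np.concatenate([proj(n,(Rm@np.array(l)+o)[None])[0]-uv for n,uv,l in obs]+[((P-o)@Rm)[:,2]/.001/np.sqrt(len(P))*2 for P in D.values()])
s=least_squares(res,[.6118,.3103,-1.57,.32,.052]); q=s.x; Rm,o=fr(q)
print("rest",q,s.fun[:12].round(2),"seat",o+Rm@[.046,0,0])
for n,P in D.items(): print(n,len(P),np.polyfit(((P-o)@Rm)[:,0],((P-o)@Rm)[:,2],1))
q[4]=.052; Rm,o=fr(q)
# slab edges yaw check in top
p,d,W=load("top",0); r=W[200:255,238:300]; c=p[200:255,238:300]; m=(c.max(-1)<115)&(c[...,2]>c[...,0]*.85)&(r[...,2]>.006)&(r[...,2]<.018)
print("slab",rect(r[m]),m.sum())
# bar box: roof & box
print("press from box rect:")
th=np.radians(6.33); ax=np.array([np.cos(th),np.sin(th)]); bc=np.array([.4961,-.1711])
print(bc+ax*(-.043), [ (x,np.median(p2)) for x,p2 in []])
Q=W.reshape(-1,3); X=(Q[:,:2]-bc)@ax; Y=(Q[:,:2]-bc)@[-ax[1],ax[0]]
for x in(-.055,-.045,-.035,-.025,-.01,.0): 
    m=(abs(X-x)<.005)&(abs(Y)<.015); print(x,m.sum(),np.percentile(Q[m][:,2],[10,50,90]))
p2,d2,W2=load("side",0); Q=W2.reshape(-1,3); X=(Q[:,:2]-bc)@ax; Y=(Q[:,:2]-bc)@[-ax[1],ax[0]]
for x in(-.055,-.045,-.035,-.025,-.01): 
    m=(abs(X-x)<.005)&(abs(Y)<.015); print("s",x,m.sum(),np.percentile(Q[m][:,2],[10,50,90]))
print([ (x,y) for x,y in [(proj("side",np.r_[bc+ax*-.043,.047][None]),0)]])
E
python3 rest.py
```

```text
rest [ 0.6111  0.3103 -1.5552  0.3195  0.0532] [-0.37  0.88 -0.68  0.16 -0.21  0.4  -0.78 -0.29 -0.5  -1.28  0.02 -1.75] seat [0.6118 0.2666 0.0677]
top 314 [0.0021 0.0003]
side 207 [ 0.0074 -0.0006]
slab (array([613.4993, 268.6055]), array([ 88.4311, 128.2166]), 1.5278633832931519) 1040
press from box rect:
[ 0.4534 -0.1758] []
-0.055 37 [0.0123 0.0532 0.0564]
-0.045 49 [0.0507 0.0532 0.0571]
-0.035 50 [0.0462 0.0508 0.0534]
-0.025 49 [0.0435 0.0471 0.0495]
-0.01 50 [0.0413 0.0442 0.0472]
0.0 48 [0.038  0.0411 0.0443]
s -0.055 19 [0.0079 0.0501 0.0556]
s -0.045 18 [0.0089 0.0508 0.0532]
s -0.035 18 [0.0317 0.0479 0.0511]
s -0.025 17 [0.0449 0.0471 0.0502]
s -0.01 17 [0.0402 0.0427 0.0458]
[(array([[381.2682, 202.1062]]), 0)]
```

Request:
{"op": "carry_out", "data": {
  "hand": [85,85,85,85],
  "xyz": [
    [0,0,0],
    [0,0,0],
    [0,0,0],
    [0,0,0]
  ],
  "delta_rot": [
    [0,0,8],
    [0,0,8],
    [0,0,8],
    [0,0,0]
  ]
}}

```text
time_s: 0.6
eef_pos: [0.1533, -0.4757, 0.2175]
orientation: [0.999, -0.053, -0.0, -0.0]
force: [-0.6, 0.4, 0.6]
finger_gap: 0.995
grasp_force: 0.0
```

```bash
python3 -c "
from h import *
s=get_state();print(s['joints'],s['eef_pos'],s['orientation'],s['time_s'])"
```

```text
[-1.25900701e+00  2.13139807e-01 -3.47176236e-02  1.32349334e+00
  2.85464908e-05  1.98894346e+00] [ 0.15333579 -0.47572191  0.21745981] [ 9.98586296e-01 -5.31538509e-02 -8.56124170e-05 -2.64056122e-04] 0.6
```

Request:
{"op": "carry_out", "data": {
  "hand": [85,85,85,85,85,85,85,85,85,85,85,85,85,85,85,85,85,85,85,85],
  "xyz": [
    [0,0,0],
    [0,0,0],
    [0,0,0],
    [0,0,0],
    [0,0,0],
    [0,0,0],
    [0,0,0],
    [0,0,0],
    [0,0,0],
    [0,0,0],
    [0,0,0],
    [0,0,0],
    [0,0,0],
    [0,0,0],
    [0,0,0],
    [0,0,0],
    [0,0,0],
    [0,0,0],
    [0,0,0],
    [0,0,0]
  ],
  "delta_rot": [
    [0,0,-10.55],
    [0,0,-10.55],
    [0,0,-10.55],
    [0,0,-10.55],
    [0,0,-10.55],
    [0,0,-10.55],
    [0,0,-10.55],
    [0,0,-10.55],
    [0,0,-10.55],
    [0,0,-10.55],
    [0,0,-10.55],
    [0,0,-10.55],
    [0,0,-10.55],
    [0,0,-10.55],
    [0,0,-10.55],
    [0,0,-10.55],
    [0,0,-10.55],
    [0,0,-10.55],
    [0,0,-10.55],
    [0,0,-10.55]
  ]
}}

```text
time_s: 3.1
eef_pos: [0.1533, -0.4758, 0.2176]
orientation: [-0.22, 0.975, 0.0, -0.0]
force: [-0.2, -0.7, 0.1]
finger_gap: 0.996
grasp_force: 0.0
```

```bash
cat >> h.py <<'E'
def go(xyz,Rt=None):
    s=get_state(); Rc=R.from_quat(s["orientation"]); Rt=Rt or Rc
    sh=Rc.inv().apply(np.array(xyz)-s["eef_pos"])*1e3
    rv=np.degrees((Rc.inv()*Rt).as_rotvec())
    print("t",s["time_s"],"pos",s["eef_pos"].round(4),"j",s["joints"].round(3),"F",s["force"].round(1),"gap",round(s["finger_gap"],3))
    print("shift(tool mm, now)",sh.round(1),"|",np.linalg.norm(sh).round(1),"shift after turn",(Rt.inv().apply(np.array(xyz)-s["eef_pos"])*1e3).round(1),"rot deg",rv.round(2))
def down(deg): # tool pointing down, tool x at deg
    a=np.radians(deg); return R.from_matrix(np.c_[[np.cos(a),np.sin(a),0],[np.sin(a),-np.cos(a),0],[0,0,-1]])
E
python3 -c "
from h import *
go([.446,.041,.12],down(205))"
```

```text
t 3.1 pos [ 0.1533 -0.4758  0.2176] j [-1.259  0.213 -0.035  1.323 -0.    -1.703] F [-0.2 -0.7  0.1] gap 0.996
shift(tool mm, now) [-486.3  340.9   97.7] | 601.9 shift after turn [-483.6  344.7   97.6] rot deg [0.02 0.   0.44]
```

Request:
{"op": "carry_out", "data": {
  "hand": [85,85,85,85,85,85,85,85,85,85,85,85,85,85,85],
  "xyz": [
    [-34.7,24.4,7],
    [-34.7,24.4,7],
    [-34.7,24.4,7],
    [-34.7,24.4,7],
    [-34.7,24.4,7],
    [-34.7,24.4,7],
    [-34.7,24.4,7],
    [-34.7,24.4,7],
    [-34.7,24.4,7],
    [-34.7,24.4,7],
    [-34.7,24.4,7],
    [-34.7,24.4,7],
    [-34.7,24.4,7],
    [-34.7,24.4,7],
    [0,0,0]
  ],
  "delta_rot": [
    [0,0,0.44],
    [0,0,0],
    [0,0,0],
    [0,0,0],
    [0,0,0],
    [0,0,0],
    [0,0,0],
    [0,0,0],
    [0,0,0],
    [0,0,0],
    [0,0,0],
    [0,0,0],
    [0,0,0],
    [0,0,0],
    [0,0,0]
  ]
}}

```text
time_s: 4.97
eef_pos: [0.4547, 0.0381, 0.119]
orientation: [-0.215, 0.977, 0.0, -0.0]
force: [-0.7, -0.6, 0.2]
finger_gap: 0.992
grasp_force: 0.0
```

```bash
python3 -c "
from h import *
go([.446,.041,.019],down(205))
p,d=read_camera('side'); np.savez('side1.npz',p=p,d=d)
cv2.imwrite('pics/s1.png',cv2.resize(p[160:320,260:460,::-1],None,fx=3.5,fy=3.5))"
```

```text
t 4.975 pos [0.4547 0.0381 0.119 ] j [ 0.083  0.169 -0.343  1.06   0.    -0.349] F [-0.7 -0.6  0.2] gap 0.992
shift(tool mm, now) [  6.6   6.2 100. ] | 100.4 shift after turn [  6.7   6.3 100. ] rot deg [ 0.03 -0.04 -0.2 ]
```

View pics/s1.png

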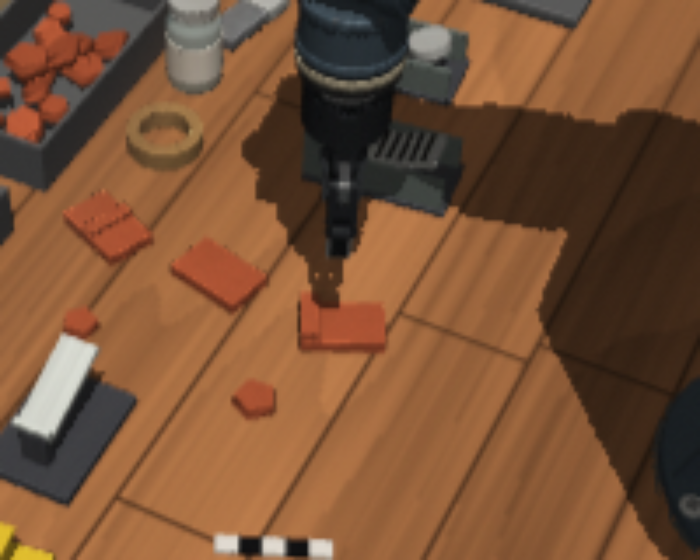

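The side crop shows the gripper above the flanged tile at (340,325) in the crop, with the bystanders clear. I'll correct the offset, descend and grip.

Request:
{"op": "carry_out", "data": {
  "hand": [85,85,85,85,85,85,85,85],
  "xyz": [
    [6.7,6.2,0],
    [0,0,0],
    [0,0,20],
    [0,0,20],
    [0,0,20],
    [0,0,20],
    [0,0,20],
    [0,0,0]
  ],
  "delta_rot": [
    [0,0,-0.2],
    [0,0,0],
    [0,0,0],
    [0,0,0],
    [0,0,0],
    [0,0,0],
    [0,0,0],
    [0,0,0]
  ]
}}

```text
time_s: 6.02
eef_pos: [0.4444, 0.0385, 0.0191]
orientation: [-0.213, 0.977, 0.0, -0.001]
force: [0.3, 0.0, -0.3]
finger_gap: 0.991
grasp_force: 0.0
```

Request:
{"op": "carry_out", "data": {
  "hand": [48,48,48,48,48,48,48,48],
  "xyz": [
    [0,0,0],
    [0,0,0],
    [0,0,0],
    [0,0,0],
    [0,0,0],
    [0,0,0],
    [0,0,0],
    [0,0,0]
  ],
  "delta_rot": [
    [0,0,0],
    [0,0,0],
    [0,0,0],
    [0,0,0],
    [0,0,0],
    [0,0,0],
    [0,0,0],
    [0,0,0]
  ],
  "newtons": 40
}}

```text
time_s: 7.02
eef_pos: [0.4455, 0.039, 0.0197]
orientation: [-0.213, 0.977, -0.0, -0.0]
force: [0.1, 0.5, -0.0]
finger_gap: 0.566
grasp_force: 0.0
```

```bash
python3 -c "
from h import *
s=get_state();print(s['finger_gap'],s['grasp_force'],s['force'])
a,d=read_camera('side'); b,e=read_camera('top')
f=lambda im,x,y,w,h:cv2.resize(im[y:y+h,x:x+w,::-1],(400,400),interpolation=cv2.INTER_CUBIC)
cv2.imwrite('pics/s2.png',np.hstack([f(a,325,215,60,60),f(b,325,260,60,60)]))"
```

```text
0.5664688326314862 0.0 [ 0.06456965  0.53461853 -0.00934597]
```

View pics/s2.png

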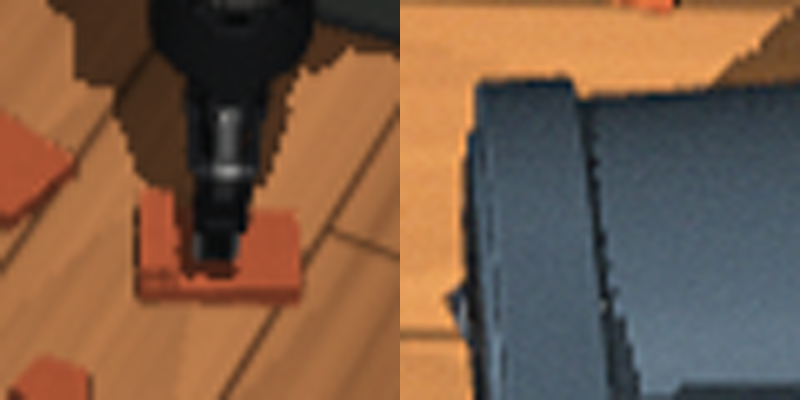

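The fingers closed just above the tile: the side view shows the tip at (358,253) over its top. I'll reopen, go 11 mm lower and grip again.

Request:
{"op": "carry_out", "data": {
  "hand": [80,80,80,80,80,80,80,80],
  "xyz": [
    [0,0,0],
    [0,0,0],
    [0,0,0],
    [0,0,0],
    [0,0,4],
    [0,0,4],
    [0,0,3],
    [0,0,0]
  ],
  "delta_rot": [
    [0,0,0],
    [0,0,0],
    [0,0,0],
    [0,0,0],
    [0,0,0],
    [0,0,0],
    [0,0,0],
    [0,0,0]
  ]
}}

```text
time_s: 8.12
eef_pos: [0.4453, 0.039, 0.0084]
orientation: [-0.213, 0.977, 0.0, -0.0]
force: [-0.8, -0.3, 0.1]
finger_gap: 0.935
grasp_force: 0.0
```

Request:
{"op": "carry_out", "data": {
  "hand": [46,46,46,46,46,46,46,46],
  "xyz": [
    [0,0,0],
    [0,0,0],
    [0,0,0],
    [0,0,0],
    [0,0,0],
    [0,0,0],
    [0,0,0],
    [0,0,0]
  ],
  "delta_rot": [
    [0,0,0],
    [0,0,0],
    [0,0,0],
    [0,0,0],
    [0,0,0],
    [0,0,0],
    [0,0,0],
    [0,0,0]
  ],
  "newtons": 40
}}

```text
time_s: 9.12
eef_pos: [0.4455, 0.0391, 0.0087]
orientation: [-0.213, 0.977, -0.0, 0.0]
force: [0.6, -0.0, -0.3]
finger_gap: 0.536
grasp_force: 0.0
```

```bash
python3 -c "
from fit import *
s=get_state();print(s['finger_gap'],s['grasp_force'],s['eef_pos'])
p,d=read_camera('side'); np.savez('side2.npz',p=p,d=d); W=world('side',d.astype(float))
print('proj tcp',proj('side',s['eef_pos'][None]))
Rt=R.from_quat(s['orientation'])
L=(W-s['eef_pos'])@Rt.as_matrix()
dark=(p.max(-1)<70)&(d>0)&(abs(L[...,0])<.03)&(abs(L[...,1])<.08)&(L[...,2]>-.06)&(L[...,2]<.04)&(W[...,2]>.003)
P=L[dark];print(len(P),P.min(0),P.max(0));
for z in range(-60,40,5):
  q=P[(P[:,2]*1e3>=z)&(P[:,2]*1e3<z+5)]
  if len(q):print(z,len(q),q.mean(0)*1e3)
f=lambda im,x,y,w,h:cv2.resize(im[y:y+h,x:x+w,::-1],(600,600),interpolation=cv2.INTER_CUBIC)
cv2.imwrite('pics/s3.png',f(p,325,215,60,60))"
```

```text
0.5359835023872539 0.0 [0.4455 0.0391 0.0087]
proj tcp [[356.4582 251.4204]]
41 [-0.0152 -0.0658 -0.0597] [0.0151 0.051  0.0055]
-60 2 [ -1.1677  50.655  -59.6604]
-50 1 [  5.8443  42.0059 -45.4763]
-45 4 [ -1.9448  23.515  -41.1227]
-40 5 [  1.2315  37.7575 -37.4448]
-35 4 [ -4.5106  34.7299 -31.6766]
-30 5 [ -2.0358  36.6931 -27.2876]
-25 5 [ -0.5588  31.9398 -22.8808]
-20 2 [ -0.6273  31.1931 -18.0929]
-10 2 [-13.2719  -2.2535  -6.2236]
-5 9 [-4.9053 10.044  -3.474 ]
0 1 [-15.2146 -61.8304   3.001 ]
5 1 [ 15.096  -65.8301   5.5361]
```

View pics/s3.png

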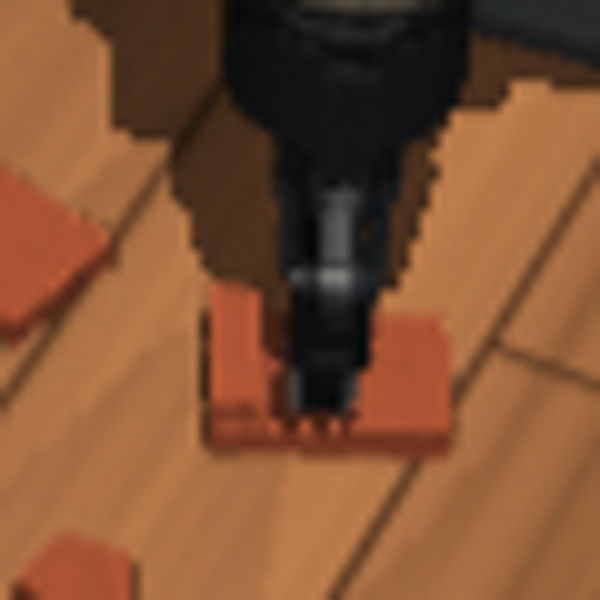

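```bash
python3 -c "
from fit import *
s=get_state(); Rm=R.from_quat(s['orientation']).as_matrix(); e=s['eef_pos']
z=np.load('side2.npz'); W=world('side',z['d'].astype(float)); L=(W-e)@Rm*1e3
for v in range(236,262,2): print(v,[(W[v,u,2]*1e3).round(0) for u in(354,357,360)],L[v,357].round(0),z['p'][v,357], W[v,357].round(3))
# tip: intersect pixel ray (357,256) with tool plane y=+.027
K,Rc,t=cam('side'); o=-Rc.T@t; dd=Rc.T@np.array([(357-K[0,2])/K[0,0],(256-K[1,2])/K[1,1],1])
oo=(o-e)@Rm; d2=dd@Rm
for y in(.022,.027,.031): print(y,((oo+d2*(y-oo[1])/d2[1])*1e3).round(1))
"
```

```text
236 [np.float64(113.0), np.float64(134.0), np.float64(131.0)] [  -5.   48. -125.] [55 56 56] [0.43  0.084 0.134]
238 [np.float64(97.0), np.float64(133.0), np.float64(105.0)] [  -5.   55. -124.] [59 60 60] [0.427 0.091 0.133]
240 [np.float64(95.0), np.float64(133.0), np.float64(93.0)] [  -5.   64. -124.] [63 63 63] [0.423 0.099 0.133]
242 [np.float64(126.0), np.float64(1273.0), np.float64(128.0)] [  -60.  1112. -1264.] [113 113 110] [0.037 1.075 1.273]
244 [np.float64(109.0), np.float64(125.0), np.float64(122.0)] [  -4.   72. -116.] [44 45 45] [0.419 0.107 0.125]
246 [np.float64(106.0), np.float64(104.0), np.float64(109.0)] [ -3.  62. -96.] [23 23 23] [0.422 0.097 0.104]
248 [np.float64(93.0), np.float64(94.0), np.float64(96.0)] [ -2.  61. -85.] [15 16 16] [0.422 0.095 0.094]
250 [np.float64(78.0), np.float64(78.0), np.float64(84.0)] [ -2.  55. -70.] [24 26 27] [0.424 0.09  0.078]
252 [np.float64(41.0), np.float64(51.0), np.float64(44.0)] [ -0.  39. -42.] [14 15 15] [0.429 0.075 0.051]
254 [np.float64(34.0), np.float64(37.0), np.float64(37.0)] [  0.  36. -29.] [13 13 13] [0.43  0.072 0.037]
256 [np.float64(14.0), np.float64(14.0), np.float64(19.0)] [ 2. 24. -5.] [60 29 19] [0.434 0.06  0.014]
258 [np.float64(12.0), np.float64(5.0), np.float64(15.0)] [ 2. 25.  4.] [98 46 28] [0.433 0.061 0.005]
260 [np.float64(-1.0), np.float64(-1.0), np.float64(0.0)] [ 2. 28. 10.] [126  71  43] [ 0.431  0.064 -0.001]
0.022 [ 1.8 22.  -2.7]
0.027 [ 1.5 27.  -8.5]
0.031 [  1.2  31.  -13.1]
```

Request:
{"op": "carry_out", "data": {
  "hand": [46,46,46],
  "xyz": [
    [0,0,1],
    [0,0,1],
    [0,0,0]
  ],
  "delta_rot": [
    [0,0,0],
    [0,0,0],
    [0,0,0]
  ]
}}

```text
time_s: 9.55
eef_pos: [0.4454, 0.0391, 0.0066]
orientation: [-0.213, 0.977, 0.0, -0.0]
force: [-0.5, 0.4, 0.2]
finger_gap: 0.541
grasp_force: 0.0
```

```bash
python3 -c "
from h import *
s=get_state();print(s['time_s'],s['force'],s['torque'],s['eef_pos'],s['tau'],s['joints'])"
```

```text
9.55 [-0.48976773  0.3889218   0.24319894] [ 0.02672022 -0.02128196  0.06577471] [0.44544049 0.0390637  0.00660784] [ 2.42888105e-03 -6.37454224e+01  3.92504203e+01 -8.30625091e-02
  5.41504369e-05 -1.49999147e-05] [ 8.74452980e-02  2.63980007e-01 -5.40373330e-01  7.66589190e-01
  3.76397255e-05 -3.42329870e-01]
```

Request:
{"op": "carry_out", "data": {
  "hand": [46,46,46,46],
  "xyz": [
    [0,0,1],
    [0,0,1],
    [0,0,1],
    [0,0,0]
  ],
  "delta_rot": [
    [0,0,0],
    [0,0,0],
    [0,0,0],
    [0,0,0]
  ]
}}

```text
time_s: 10.05
eef_pos: [0.4454, 0.0391, 0.0036]
orientation: [-0.213, 0.977, 0.0, -0.0]
force: [-0.2, -0.4, 0.3]
finger_gap: 0.541
grasp_force: 0.0
```

Request:
{"op": "carry_out", "data": {
  "hand": [46,46,46],
  "xyz": [
    [0,0,1],
    [0,0,1],
    [0,0,0]
  ],
  "delta_rot": [
    [0,0,0],
    [0,0,0],
    [0,0,0]
  ]
}}

```text
time_s: 10.42
eef_pos: [0.4454, 0.0391, 0.0016]
orientation: [-0.213, 0.977, 0.0, -0.0]
force: [-0.9, -0.1, 0.9]
finger_gap: 0.536
grasp_force: 0.0
```

```bash
python3 -c "
from fit import *
p,d=read_camera('side'); np.savez('side3.npz',p=p,d=d); W=world('side',d.astype(float))
e=get_state()['eef_pos'];print(e)
for v in range(244,266): print(v,[(W[v,u]*1e3).round(0).astype(int).tolist()+[int(p[v,u].max())] for u in(354,356,358,360)])
f=lambda im,x,y,w,h:cv2.resize(im[y:y+h,x:x+w,::-1],(600,600),interpolation=cv2.INTER_NEAREST)
cv2.imwrite('pics/s4.png',f(p,335,225,40,40))"
```

```text
[0.4455 0.0391 0.0017]
244 [[430, 103, 116, 26], [423, 104, 121, 57], [421, 94, 112, 154], [414, 96, 117, 72]]
245 [[432, 98, 106, 27], [424, 103, 114, 40], [416, 106, 121, 108], [412, 99, 117, 54]]
246 [[428, 106, 111, 24], [425, 99, 106, 19], [417, 103, 113, 42], [412, 99, 113, 24]]
247 [[428, 107, 107, 20], [422, 106, 109, 15], [420, 94, 99, 37], [412, 98, 107, 16]]
248 [[430, 101, 95, 15], [425, 97, 94, 15], [420, 94, 94, 33], [414, 92, 95, 15]]
249 [[431, 98, 87, 14], [424, 98, 91, 15], [420, 93, 89, 20], [412, 97, 96, 15]]
250 [[431, 97, 82, 17], [425, 97, 85, 15], [419, 94, 85, 15], [414, 92, 85, 15]]
251 [[431, 96, 76, 20], [427, 90, 72, 20], [422, 85, 70, 20], [415, 87, 75, 16]]
252 [[430, 99, 75, 18], [425, 96, 74, 25], [420, 90, 71, 26], [414, 88, 71, 19]]
253 [[441, 71, 36, 44], [433, 74, 43, 17], [426, 73, 46, 19], [416, 84, 62, 32]]
254 [[440, 73, 34, 61], [432, 75, 40, 13], [426, 74, 42, 12], [424, 60, 29, 76]]
255 [[441, 69, 23, 54], [432, 75, 35, 12], [425, 75, 39, 13], [422, 66, 31, 107]]
256 [[440, 72, 23, 50], [432, 74, 29, 13], [425, 75, 34, 13], [426, 55, 13, 136]]
257 [[440, 70, 16, 68], [433, 70, 19, 49], [428, 67, 19, 38], [426, 53, 6, 96]]
258 [[440, 69, 9, 106], [434, 68, 12, 68], [430, 61, 6, 62], [423, 60, 10, 93]]
259 [[440, 70, 6, 115], [434, 67, 6, 105], [431, 57, -3, 103], [423, 60, 4, 112]]
260 [[440, 68, -2, 154], [434, 66, 0, 125], [429, 62, -2, 127], [422, 61, 0, 140]]
261 [[439, 71, -3, 179], [434, 66, -6, 172], [426, 68, 1, 173], [419, 68, 5, 177]]
262 [[436, 77, 1, 184], [431, 72, -3, 185], [423, 76, 6, 185], [419, 67, -1, 186]]
263 [[435, 78, -3, 185], [430, 75, -3, 185], [422, 76, 2, 186], [417, 73, 2, 184]]
264 [[432, 85, 0, 186], [427, 82, 0, 185], [422, 77, -2, 188], [415, 77, 2, 182]]
265 [[430, 91, 3, 185], [424, 87, 2, 186], [419, 83, 1, 186], [414, 78, -2, 182]]
```

View pics/s4.png

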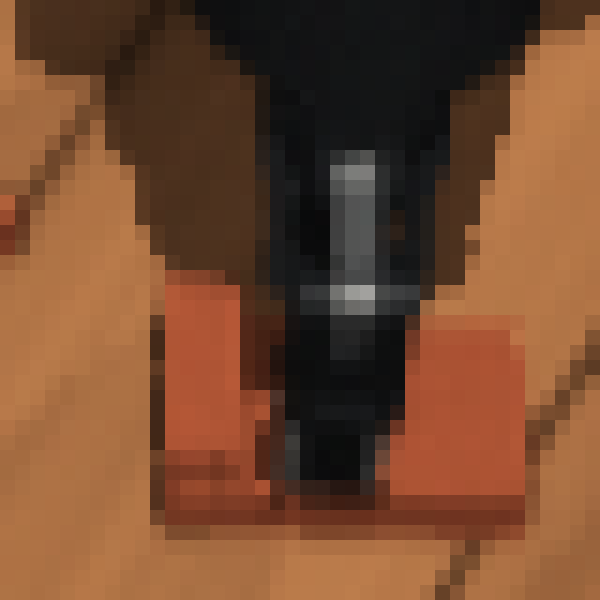

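The side crop still shows the finger tip, at (347–360,256), above the tile top and not touching. Depth puts the outer tip near z = 25 mm while the reported TCP is at 1.7 mm. I'll keep going down in small steps and watch for contact.

Request:
{"op": "carry_out", "data": {
  "hand": [46,46,46,46],
  "xyz": [
    [0,0,1],
    [0,0,1],
    [0,0,1],
    [0,0,0]
  ],
  "delta_rot": [
    [0,0,0],
    [0,0,0],
    [0,0,0],
    [0,0,0]
  ]
}}

```text
time_s: 10.98
eef_pos: [0.4454, 0.0391, -0.0014]
orientation: [-0.213, 0.977, 0.0, -0.0]
force: [-0.0, -0.1, -0.2]
finger_gap: 0.543
grasp_force: 0.0
```

Request:
{"op": "carry_out", "data": {
  "hand": [46,46,46],
  "xyz": [
    [0,0,1],
    [0,0,1],
    [0,0,0]
  ],
  "delta_rot": [
    [0,0,0],
    [0,0,0],
    [0,0,0]
  ]
}}

```text
time_s: 11.35
eef_pos: [0.4457, 0.0391, -0.0022]
orientation: [-0.213, 0.977, 0.0, 0.0]
force: [-10.5, -1.9, 32.1]
finger_gap: 0.54
grasp_force: 15.5
```

Contact with the tile top came at a reported TCP z of about -2 mm, so the tips sit about 16 mm behind the reported TCP at this opening. I'll rise, open, descend accordingly and grip.

Request:
{"op": "carry_out", "data": {
  "hand": [46,74,74,74,74,74,74,74,74],
  "xyz": [
    [0,0,-5],
    [0,0,0],
    [0,0,0],
    [0,0,0],
    [0,0,0],
    [0,0,5],
    [0,0,5],
    [0,0,4],
    [0,0,0]
  ],
  "delta_rot": [
    [0,0,0],
    [0,0,0],
    [0,0,0],
    [0,0,0],
    [0,0,0],
    [0,0,0],
    [0,0,0],
    [0,0,0],
    [0,0,0]
  ]
}}

```text
time_s: 12.48
eef_pos: [0.4452, 0.039, -0.0127]
orientation: [-0.213, 0.977, 0.0, -0.0]
force: [-0.3, -0.1, 0.2]
finger_gap: 0.865
grasp_force: 0.0
```

Request:
{"op": "carry_out", "data": {
  "hand": [46,46,46,46,46,46],
  "xyz": [
    [0,0,0],
    [0,0,0],
    [0,0,0],
    [0,0,0],
    [0,0,0],
    [0,0,0]
  ],
  "delta_rot": [
    [0,0,0],
    [0,0,0],
    [0,0,0],
    [0,0,0],
    [0,0,0],
    [0,0,0]
  ],
  "newtons": 40
}}

```text
time_s: 13.22
eef_pos: [0.4457, 0.0391, -0.012]
orientation: [-0.213, 0.977, -0.0, 0.0]
force: [-1.6, -0.2, 5.6]
finger_gap: 0.598
grasp_force: 41.3
```

Run:
```python
from fit import *
s=get_state();print(s['eef_pos'],s['finger_gap'],s['grasp_force'],s['force'])
p,d=read_camera('side'); np.savez('side4.npz',p=p,d=d)
print(fit_tile([("side",(338,236,40,32),p.astype(int))],[442,40,25]))
```

```text
[ 0.4457  0.0391 -0.012 ] 0.5978826054213556 41.29897713661194 [-1.6119 -0.2189  5.604 ]
(array([441.5741,  40.1481,  23.823 ]), np.float64(168.07450980392156), {'side': np.float64(216.0)})
```

Request:
{"op": "carry_out", "data": {
  "hand": [46,46,46,46,46,46,46,46,46,46,46,46,46,46,46,46,46,46],
  "xyz": [
    [0,0,-5],
    [0,0,-15],
    [0,0,-30],
    [0,0,-35],
    [0,0,-35],
    [0,0,-30],
    [0,0,0],
    [0,0,0],
    [0,0,0],
    [0,0,0],
    [0,0,0],
    [0,0,0],
    [0,0,0],
    [0,0,0],
    [0,0,0],
    [0,0,0],
    [0,0,0],
    [0,0,0]
  ],
  "delta_rot": [
    [0,0,0],
    [0,0,0],
    [0,0,0],
    [0,0,0],
    [0,0,0],
    [0,0,0],
    [0,0,10],
    [0,0,10],
    [0,0,10],
    [0,0,10],
    [0,0,10],
    [0,0,10],
    [0,0,10],
    [0,0,10],
    [0,0,10],
    [0,0,10],
    [0,0,10],
    [0,0,0]
  ]
}}

```text
time_s: 15.52
eef_pos: [0.4455, 0.0391, 0.1379]
orientation: [0.678, 0.735, 0.0, 0.0]
force: [0.6, -0.1, -1.7]
finger_gap: 0.594
grasp_force: 42.4
```

```bash
cat > tgt.py <<'E'
from h import *
def target(up=0.,back=0.,seat=(.6122,.2668,.0675),slope=.32,yaw=-89.0,off=(.0027,0,-.012)):
    T=R.from_euler('z',yaw,degrees=True)*R.from_euler('y',-slope)   # tile frame on rest
    M=T.as_matrix(); Rt=R.from_matrix(np.c_[-M[:,0],M[:,1],-M[:,2]])
    return np.array(seat)+M@[back,0,up]-Rt.apply(off),Rt
if __name__=="__main__":
    import sys
    go(*target(*[float(a) for a in sys.argv[1:]])); print(get_state()["grasp_force"])
E
python3 tgt.py .06 .01
```

```text
t 15.525 pos [0.4455 0.0391 0.1379] j [ 0.087  0.137 -0.331  1.103  0.     1.577] F [ 0.6 -0.1 -1.7] gap 0.594
shift(tool mm, now) [216.4 184.9  20.9] | 285.5 shift after turn [222.8 170.7 -51.9] rot deg [  0.6  -18.33   3.65]
42.41821825504303
```

Request:
{"op": "carry_out", "data": {
  "hand": [46,46,46,46,46,46,46,46,46,46,46,46,46],
  "xyz": [
    [0,0,0],
    [0,0,0],
    [22,17,-5],
    [22,17,-5],
    [22,17,-5],
    [22,17,-5],
    [22,17,-5],
    [22,17,-5],
    [22,17,-5],
    [22,17,-5],
    [22,17,-5],
    [22,17,-5],
    [0,0,0]
  ],
  "delta_rot": [
    [0.3,-9.2,1.8],
    [0.3,-9.2,1.8],
    [0,0,0],
    [0,0,0],
    [0,0,0],
    [0,0,0],
    [0,0,0],
    [0,0,0],
    [0,0,0],
    [0,0,0],
    [0,0,0],
    [0,0,0],
    [0,0,0]
  ]
}}

```text
time_s: 17.15
eef_pos: [0.612, 0.2677, 0.1144]
orientation: [0.69, 0.706, -0.113, 0.114]
force: [-0.2, 0.0, -1.9]
finger_gap: 0.591
grasp_force: 42.5
```

```bash
python3 tgt.py .06 .01
python3 - <<'E'
from h import *
im=[]
for n in("side","top"):
    p,d=read_camera(n); np.savez(f"{n}5.npz",p=p,d=d); im.append(p[:,:,::-1])
cv2.imwrite("pics/p5.png",np.hstack([cv2.resize(im[0][200:320,225:345],(400,400),interpolation=cv2.INTER_CUBIC),cv2.resize(im[1][170:270,220:320],(400,400),interpolation=cv2.INTER_CUBIC)]))
E
```

```text
t 17.15 pos [0.612  0.2677 0.1144] j [ 0.547  0.776  0.543  1.506 -0.276  2.118] F [-0.2  0.  -1.9] gap 0.591
shift(tool mm, now) [ 1.2  0.2 -3.2] | 3.4 shift after turn [ 1.2  0.2 -3.2] rot deg [-0.05  0.08  0.32]
42.45347321033478
```

View pics/p5.png

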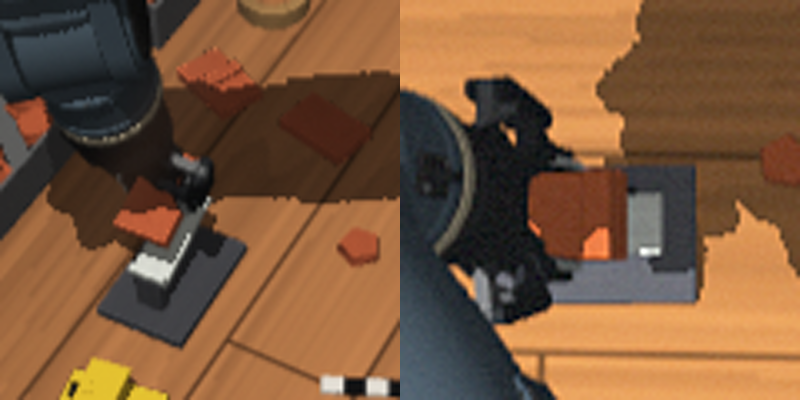

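The tile is held over the rest with its flange on the uphill (-y) side, to the right at (610,215) in the crop. I'll check its true position in the hand by fitting its silhouette in both views.

```bash
cat > hand.py <<'E'
from fit import *
import sys
def hand(k,s):
    Rt=R.from_quat(s["orientation"]).as_matrix(); M=np.c_[-Rt[:,0],Rt[:,1],-Rt[:,2]]
    rois={"side":(250,245,42,34),"top":(246,206,36,36)}
    ms={}
    for n,(u0,v0,w,h) in rois.items():
        c=load(n,k)[0][v0:v0+h,u0:u0+w]; ms[n]=((c[...,0]>1.95*c[...,1])&(c[...,0]>45)).astype(float)
    def bx(q,d):
        o=s["eef_pos"]+Rt@(np.array(q[:3])/1e3); D=M@R.from_euler('y',d).as_matrix()
        return [box(-.04,.04,-.026,.026,0,.014)@D.T+o,box(.022,.04,-.026,.026,0,.026)@D.T+o]
    def cost(q):
        t=0
        for n,r in rois.items():
            m=ms[n]; a=render(n,bx(q,np.radians(q[3])),r); t+=2*(m*(1-a)).sum()+(a*(1-m)).sum()  # fingers hide some
        return t
    best=None
    for z0 in(-12,0,12):
      x0=np.array([3,0,z0,0.]); r=minimize(cost,x0,method="Nelder-Mead",options=dict(initial_simplex=np.array([x0]+[x0+d for d in np.diag([6,5,8,6.])]),maxiter=400))
      print("tile in tool mm (x,y,z,pitch):",r.x.round(1),round(r.fun,1),{n:m.sum() for n,m in ms.items()})
    for n in rois:
        p,d,W=load(n,k); u0,v0,w,h=rois[n]; Q=W[v0:v0+h,u0:u0+w][(ms[n]>0)&(d[v0:v0+h,u0:u0+w]>0)]; L=(Q-s["eef_pos"])@Rt*1e3
        print(n,"depth pts tool frame median",np.median(L,0).round(1),"p5",np.percentile(L,5,axis=0).round(1),"p95",np.percentile(L,95,axis=0).round(1))
if __name__=="__main__": hand(int(sys.argv[1]),get_state())
E
python3 hand.py 5
```

```text
tile in tool mm (x,y,z,pitch): [  5.7   1.8 -11.1  -2.6] 698.3 {'side': np.float64(234.0), 'top': np.float64(282.0)}
tile in tool mm (x,y,z,pitch): [  6.7   2.1 -10.2  -0.9] 699.8 {'side': np.float64(234.0), 'top': np.float64(282.0)}
tile in tool mm (x,y,z,pitch): [11.5  4.3  7.3 -9.2] 718.6 {'side': np.float64(234.0), 'top': np.float64(282.0)}
side depth pts tool frame median [ 28.5  -2.7 -24.6] p5 [  6.2 -25.  -29.5] p95 [ 46.4  19.4 -18.8]
top depth pts tool frame median [-10.8   4.6 -27. ] p5 [-36.7 -21.  -39.3] p95 [ 15.1  23.9 -20.9]
```

Depth and silhouette agree with the assumed grip offset (about 4, 0 and -11.5 mm in the tool frame). I'll descend along the plate normal, 10 mm uphill of the ledge.

Request:
{"op": "carry_out", "data": {
  "hand": [46,46,46,46,46,46,46],
  "xyz": [
    [1.2,0.2,0],
    [0,0,10],
    [0,0,12],
    [0,0,12],
    [0,0,10],
    [0,0,4],
    [0,0,0]
  ],
  "delta_rot": [
    [0,0,0.3],
    [0,0,0],
    [0,0,0],
    [0,0,0],
    [0,0,0],
    [0,0,0],
    [0,0,0]
  ]
}}

```text
time_s: 18.12
eef_pos: [0.612, 0.2523, 0.0695]
orientation: [0.694, 0.702, -0.112, 0.114]
force: [0.2, -0.1, -0.3]
finger_gap: 0.595
grasp_force: 42.4
```

```bash
python3 tgt.py 0 .01
```

```text
t 18.125 pos [0.612  0.2523 0.0695] j [ 0.528  0.768  0.415  1.38  -0.279  2.11 ] F [ 0.2 -0.1 -0.3] gap 0.595
shift(tool mm, now) [1.7 0.5 9.4] | 9.6 shift after turn [1.7 0.5 9.4] rot deg [-0.03  0.08 -0.3 ]
42.44445204734802
```

Request:
{"op": "carry_out", "data": {
  "hand": [46,46,46],
  "xyz": [
    [0,0.5,1],
    [0,0,1],
    [0,0,0]
  ],
  "delta_rot": [
    [0,0,0],
    [0,0,0],
    [0,0,0]
  ]
}}

```text
time_s: 18.5
eef_pos: [0.6126, 0.2519, 0.0679]
orientation: [0.694, 0.702, -0.112, 0.114]
force: [0.1, 0.4, -1.7]
finger_gap: 0.595
grasp_force: 42.4
```

Request:
{"op": "carry_out", "data": {
  "hand": [46,46,46],
  "xyz": [
    [0,0,1],
    [0,0,1],
    [0,0,0]
  ],
  "delta_rot": [
    [0,0,0],
    [0,0,0],
    [0,0,0]
  ]
}}

```text
time_s: 18.88
eef_pos: [0.6125, 0.2512, 0.0658]
orientation: [0.694, 0.702, -0.112, 0.114]
force: [0.1, -0.7, -1.0]
finger_gap: 0.592
grasp_force: 42.4
```

Request:
{"op": "carry_out", "data": {
  "hand": [46,46,46],
  "xyz": [
    [0,0,1],
    [0,0,1],
    [0,0,0]
  ],
  "delta_rot": [
    [0,0,0],
    [0,0,0],
    [0,0,0]
  ]
}}

```text
time_s: 19.25
eef_pos: [0.6125, 0.2505, 0.0639]
orientation: [0.694, 0.702, -0.112, 0.114]
force: [-1.5, 0.6, -1.1]
finger_gap: 0.594
grasp_force: 42.4
```

Request:
{"op": "carry_out", "data": {
  "hand": [46,46,46],
  "xyz": [
    [0,0,1],
    [0,0,1],
    [0,0,0]
  ],
  "delta_rot": [
    [0,0,0],
    [0,0,0],
    [0,0,0]
  ]
}}

```text
time_s: 19.62
eef_pos: [0.6125, 0.2499, 0.062]
orientation: [0.694, 0.702, -0.112, 0.114]
force: [-1.1, -0.3, -0.7]
finger_gap: 0.591
grasp_force: 42.4
```

Request:
{"op": "carry_out", "data": {
  "hand": [46,46],
  "xyz": [
    [0,0,1],
    [0,0,0]
  ],
  "delta_rot": [
    [0,0,0],
    [0,0,0]
  ]
}}

```text
time_s: 19.88
eef_pos: [0.6126, 0.2497, 0.0613]
orientation: [0.694, 0.702, -0.112, 0.114]
force: [-0.6, 1.2, 0.8]
finger_gap: 0.596
grasp_force: 42.6
```

```bash
python3 tgt.py 0 .01
```

```text
t 19.875 pos [0.6126 0.2497 0.0613] j [ 0.525  0.769  0.396  1.359 -0.279  2.106] F [-0.6  1.2  0.8] gap 0.596
shift(tool mm, now) [ 1.6 -0.2  0.8] | 1.7 shift after turn [ 1.6 -0.1  0.8] rot deg [-0.    0.06 -0.31]
42.62805461883545
```

Request:
{"op": "carry_out", "data": {
  "hand": [46,46,46,46,46],
  "xyz": [
    [0,0,0.8],
    [2,0,0],
    [2,0,0],
    [2,0,0],
    [0,0,0]
  ],
  "delta_rot": [
    [0,0,0],
    [0,0,0],
    [0,0,0],
    [0,0,0],
    [0,0,0]
  ]
}}

```text
time_s: 20.5
eef_pos: [0.613, 0.2552, 0.0593]
orientation: [0.694, 0.702, -0.111, 0.115]
force: [-0.1, 1.6, 6.5]
finger_gap: 0.59
grasp_force: 43.3
```

Request:
{"op": "carry_out", "data": {
  "hand": [46,46,46],
  "xyz": [
    [1,0,0],
    [1,0,0],
    [0,0,0]
  ],
  "delta_rot": [
    [0,0,0],
    [0,0,0],
    [0,0,0]
  ]
}}

```text
time_s: 20.88
eef_pos: [0.613, 0.257, 0.0587]
orientation: [0.694, 0.702, -0.111, 0.115]
force: [-0.2, 0.3, 6.7]
finger_gap: 0.598
grasp_force: 43.3
```

Request:
{"op": "carry_out", "data": {
  "hand": [46,46],
  "xyz": [
    [1,0,0],
    [0,0,0]
  ],
  "delta_rot": [
    [0,0,0],
    [0,0,0]
  ]
}}

```text
time_s: 21.12
eef_pos: [0.613, 0.2579, 0.0583]
orientation: [0.694, 0.702, -0.111, 0.115]
force: [-0.8, 0.4, 6.8]
finger_gap: 0.591
grasp_force: 43.3
```

Request:
{"op": "carry_out", "data": {
  "hand": [46,46],
  "xyz": [
    [1,0,0],
    [0,0,0]
  ],
  "delta_rot": [
    [0,0,0],
    [0,0,0]
  ]
}}

```text
time_s: 21.38
eef_pos: [0.613, 0.2589, 0.058]
orientation: [0.694, 0.702, -0.111, 0.115]
force: [-0.0, -0.3, 6.0]
finger_gap: 0.593
grasp_force: 43.3
```

Request:
{"op": "carry_out", "data": {
  "hand": [46,46],
  "xyz": [
    [1,0,0],
    [0,0,0]
  ],
  "delta_rot": [
    [0,0,0],
    [0,0,0]
  ]
}}

```text
time_s: 21.62
eef_pos: [0.613, 0.2598, 0.0577]
orientation: [0.694, 0.702, -0.111, 0.115]
force: [-0.3, -1.4, 6.4]
finger_gap: 0.596
grasp_force: 43.3
```

Request:
{"op": "carry_out", "data": {
  "hand": [46,46],
  "xyz": [
    [0.7,0,0],
    [0,0,0]
  ],
  "delta_rot": [
    [0,0,0],
    [0,0,0]
  ]
}}

```text
time_s: 21.88
eef_pos: [0.613, 0.2604, 0.0575]
orientation: [0.694, 0.702, -0.111, 0.115]
force: [0.3, -1.0, 6.9]
finger_gap: 0.591
grasp_force: 43.3
```

Request:
{"op": "carry_out", "data": {
  "hand": [46,46],
  "xyz": [
    [0.8,0,0],
    [0,0,0]
  ],
  "delta_rot": [
    [0,0,0],
    [0,0,0]
  ]
}}

```text
time_s: 22.12
eef_pos: [0.613, 0.2604, 0.0575]
orientation: [0.694, 0.702, -0.112, 0.115]
force: [-0.0, -6.3, 9.7]
finger_gap: 0.59
grasp_force: 43.4
```

Request:
{"op": "carry_out", "data": {
  "hand": [46,46],
  "xyz": [
    [0.8,0,0],
    [0,0,0]
  ],
  "delta_rot": [
    [0,0,0],
    [0,0,0]
  ]
}}

```text
time_s: 22.38
eef_pos: [0.613, 0.2605, 0.0575]
orientation: [0.694, 0.702, -0.112, 0.116]
force: [-0.7, -9.1, 12.6]
finger_gap: 0.595
grasp_force: 43.6
```

```bash
python3 tgt.py 0 0; python3 -c "
from h import *
for n in('side','top'):
    p,d=read_camera(n); np.savez(f'{n}6.npz',p=p,d=d)"
```

```text
t 22.375 pos [0.613  0.2605 0.0575] j [ 0.539  0.786  0.419  1.368 -0.28   2.122] F [-0.7 -9.1 12.6] gap 0.595
shift(tool mm, now) [ 0.1 -0.7  0.5] | 0.9 shift after turn [ 0.1 -0.7  0.5] rot deg [ 0.06  0.22 -0.35]
43.55345070362091
```

The ledge contact is felt, exactly at the predicted position. I'll relax the push, release and back away along the normal.

Request:
{"op": "carry_out", "data": {
  "hand": [46,46,56,62,68,72,72,72,72],
  "xyz": [
    [-1.2,0,-0.5],
    [0,0,0],
    [0,0,0],
    [0,0,0],
    [0,0,0],
    [0,0,0],
    [0,0,0],
    [0,0,0],
    [0,0,0]
  ],
  "delta_rot": [
    [0,0,0],
    [0,0,0],
    [0,0,0],
    [0,0,0],
    [0,0,0],
    [0,0,0],
    [0,0,0],
    [0,0,0],
    [0,0,0]
  ]
}}

```text
time_s: 23.6
eef_pos: [0.6124, 0.261, 0.0571]
orientation: [0.694, 0.702, -0.112, 0.114]
force: [-0.1, -0.4, 0.0]
finger_gap: 0.846
grasp_force: 0.0
```

Request:
{"op": "carry_out", "data": {
  "hand": [72,72,72,72,72,72,72,72],
  "xyz": [
    [0,0,-3],
    [0,0,-8],
    [0,0,-15],
    [0,0,-20],
    [0,0,-25],
    [0,0,-25],
    [0,0,-20],
    [0,0,0]
  ],
  "delta_rot": [
    [0,0,0],
    [0,0,0],
    [0,0,0],
    [0,0,0],
    [0,0,0],
    [0,0,0],
    [0,0,0],
    [0,0,0]
  ]
}}

```text
time_s: 24.6
eef_pos: [0.6124, 0.2986, 0.1686]
orientation: [0.694, 0.702, -0.11, 0.115]
force: [0.2, 0.5, 0.0]
finger_gap: 0.84
grasp_force: 0.0
```

```bash
python3 -c "
from h import *
go([.4535,-.1758,.14],down(186))"
```

```text
t 24.6 pos [0.6124 0.2986 0.1686] j [ 0.583  0.831  0.783  1.697 -0.27   2.165] F [0.2 0.5 0. ] gap 0.84
shift(tool mm, now) [-439.6 -165.1  174.9] | 501.1 shift after turn [ 207.7 -455.2   28.6] rot deg [-15.05  14.06 -94.4 ]
```

Request:
{"op": "carry_out", "data": {
  "hand": [0,0,0,0],
  "xyz": [
    [0,0,0],
    [0,0,0],
    [0,0,-10],
    [0,0,0]
  ],
  "delta_rot": [
    [0,9.1,-3],
    [0,9.1,-3],
    [0,0,0],
    [0,0,0]
  ]
}}

```text
time_s: 25.1
eef_pos: [0.6123, 0.2976, 0.1779]
orientation: [0.666, 0.746, -0.007, -0.003]
force: [0.0, 0.4, -0.2]
finger_gap: 0.006
grasp_force: 0.0
```

```bash
python3 -c "
from h import *
go([.4535,-.1758,.14],down(96.3))"
```

```text
t 25.1 pos [0.6123 0.2976 0.1779] j [4.520e-01 6.380e-01 5.030e-01 1.450e+00 1.000e-03 1.908e+00] F [ 0.   0.4 -0.2] gap 0.006
shift(tool mm, now) [-452.  -211.2   42.5] | 500.7 shift after turn [-453.1 -209.8   37.9] rot deg [-0.82  0.21  0.25]
```

Request:
{"op": "carry_out", "data": {
  "hand": [0,0,0,0,0,0,0,0,0,0,0,0],
  "xyz": [
    [0,0,0],
    [-45.3,-21,3.5],
    [-45.3,-21,3.5],
    [-45.3,-21,3.5],
    [-45.3,-21,3.5],
    [-45.3,-21,3.5],
    [-45.3,-21,3.5],
    [-45.3,-21,3.5],
    [-45.3,-21,3.5],
    [-45.3,-21,3.5],
    [-45.3,-21,3.5],
    [0,0,0]
  ],
  "delta_rot": [
    [-0.8,0.2,0.2],
    [0,0,0],
    [0,0,0],
    [0,0,0],
    [0,0,0],
    [0,0,0],
    [0,0,0],
    [0,0,0],
    [0,0,0],
    [0,0,0],
    [0,0,0],
    [0,0,0]
  ]
}}

```text
time_s: 26.6
eef_pos: [0.453, -0.1779, 0.1415]
orientation: [0.668, 0.744, -0.001, -0.001]
force: [0.5, 1.5, 0.6]
finger_gap: 0.001
grasp_force: 0.0
```

Run:
```python
from fit import *
go([.4535,-.1758,.08],down(96.3))
im=[]
for n in("side","top"):
    p,d=read_camera(n); np.savez(f"{n}7.npz",p=p,d=d); im.append(p[:,:,::-1])
f=lambda a,x,y,w,h:cv2.resize(a[y:y+h,x:x+w],(400,300),interpolation=cv2.INTER_CUBIC)
cv2.imwrite("pics/p7.png",np.vstack([np.hstack([f(im[0],250,235,60,45),f(im[1],240,205,60,45)]),np.hstack([f(im[0],320,150,100,75),f(im[1],400,220,100,75)])]))
T=R.from_euler('z',-89,degrees=True)*R.from_euler('y',-.32);M=T.as_matrix()
for n in("side","top"):
    p,d,W=load(n,7); L=(W-np.array([.6122,.2668,.0675]))@M*1e3; m=(p[...,0]>1.95*p[...,1])&(p[...,0]>40)&(d>0)&(abs(L)<[55,40,35]).all(-1)
    b=m&(L[...,0]<18)&(L[...,0]>-36); Q=L[m]; print(n,m.sum(),"rect",rect(Q),"body z",np.median(L[b][:,2]),"slope",np.polyfit(L[b][:,0],L[b][:,2],1),np.polyfit(L[b][:,1],L[b][:,2],1),"flange z",np.median(Q[Q[:,0]>27][:,2]))
```

```text
t 26.6 pos [ 0.453  -0.1779  0.1415] j [-0.373  0.215 -0.226  1.132 -0.001  1.089] F [0.5 1.5 0.6] gap 0.001
shift(tool mm, now) [ 2.   0.8 61.5] | 61.5 shift after turn [ 2.   0.7 61.5] rot deg [-0.13 -0.   -0.07]
side 437 rect (array([-3139.8125, -1634.8027]), array([52905.4766, 80593.6328]), 88.68350982666016) body z 13.600253493356679 slope [-0.0095 13.4746] [ 0.0363 13.6772] flange z 24.89630445892877
top 458 rect (array([1913.9883, 1452.5332]), array([79773.8281, 50662.3789]), 0.2587133049964905) body z 14.18205798061505 slope [ 0.0176 14.2903] [ 0.0236 14.118 ] flange z 24.80614649510119
```

View pics/p7.png

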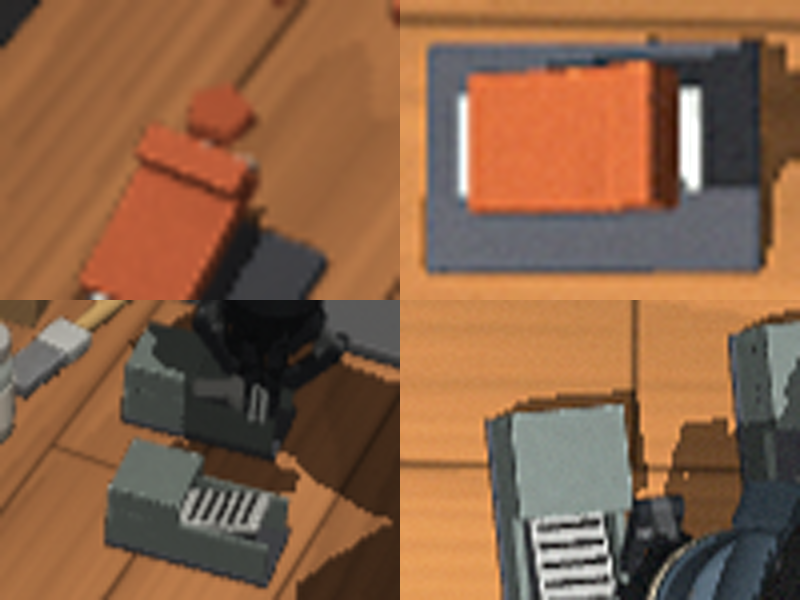

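The tile lies flat and straight on the rest: body top about 14 mm above the plate, flange about 25 mm, flange uphill, centred to about 1 mm, lower edge at the ledge. In the bottom row of the picture, the shutter pedal's ribbed tread is at top image px (441,285). Next is the pedal.

Request:
{"op": "carry_out", "data": {
  "hand": [0,0,0,0,0,0],
  "xyz": [
    [2,0.7,0],
    [0,0,20],
    [0,0,25],
    [0,0,20],
    [0,0,7],
    [0,0,0]
  ],
  "delta_rot": [
    [0,0,0],
    [0,0,0],
    [0,0,0],
    [0,0,0],
    [0,0,0],
    [0,0,0]
  ]
}}

```text
time_s: 27.45
eef_pos: [0.4543, -0.1731, 0.0701]
orientation: [0.666, 0.746, -0.0, -0.001]
force: [0.2, 0.3, 0.7]
finger_gap: 0.001
grasp_force: 0.0
```

Run:
```python
from fit import *
go([.4535,-.1758,.06],down(96.3))
im=[]
for n in("side","top"):
    p,d=read_camera(n); im.append(p[:,:,::-1])
f=lambda a,x,y,w,h:cv2.resize(a[y:y+h,x:x+w],(400,400),interpolation=cv2.INTER_CUBIC)
cv2.imwrite("pics/p8.png",np.hstack([f(im[0],345,175,60,60),f(im[1],410,235,80,80)]))
```

```text
t 27.45 pos [ 0.4543 -0.1731  0.0701] j [-0.364  0.267 -0.35   0.956  0.     1.094] F [0.2 0.3 0.7] gap 0.001
shift(tool mm, now) [-2.6 -1.1 10.1] | 10.5 shift after turn [-2.6 -1.1 10.1] rot deg [-0.1  -0.06  0.16]
```

View pics/p8.png

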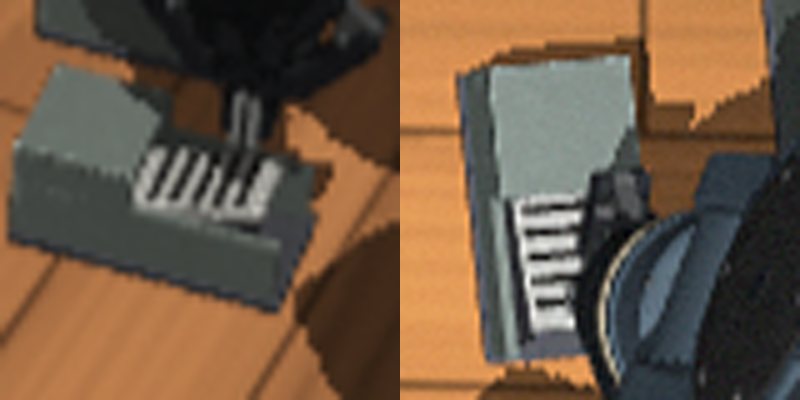

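The shutter tips hang over the free-end half of the ribbed tread (crop (235,175)), inside the walls and clear of the lamp pedal. I'll go down in steps until contact.

Request:
{"op": "carry_out", "data": {
  "hand": [0,0,0,0,0],
  "xyz": [
    [-2.5,-1,0],
    [0,0,3],
    [0,0,3],
    [0,0,3],
    [0,0,0]
  ],
  "delta_rot": [
    [0,0,0],
    [0,0,0],
    [0,0,0],
    [0,0,0],
    [0,0,0]
  ]
}}

```text
time_s: 28.18
eef_pos: [0.4532, -0.1763, 0.0608]
orientation: [0.667, 0.745, -0.0, -0.001]
force: [-0.6, -0.1, 0.3]
finger_gap: -0.003
grasp_force: 0.0
```

Request:
{"op": "carry_out", "data": {
  "hand": [0,0,0,0],
  "xyz": [
    [0,0,2],
    [0,0,2],
    [0,0,2],
    [0,0,0]
  ],
  "delta_rot": [
    [0,0,0],
    [0,0,0],
    [0,0,0],
    [0,0,0]
  ]
}}

```text
time_s: 28.68
eef_pos: [0.4533, -0.1763, 0.0549]
orientation: [0.667, 0.745, -0.0, -0.001]
force: [-0.0, -0.4, -0.5]
finger_gap: -0.003
grasp_force: 0.0
```

Request:
{"op": "carry_out", "data": {
  "hand": [0,0,0,0],
  "xyz": [
    [0,0,2],
    [0,0,2],
    [0,0,2],
    [0,0,0]
  ],
  "delta_rot": [
    [0,0,0],
    [0,0,0],
    [0,0,0],
    [0,0,0]
  ]
}}

```text
time_s: 29.18
eef_pos: [0.4533, -0.1763, 0.0489]
orientation: [0.667, 0.745, -0.0, -0.001]
force: [0.5, -0.5, 0.9]
finger_gap: -0.002
grasp_force: 0.0
```

Request:
{"op": "carry_out", "data": {
  "hand": [0,0,0,0],
  "xyz": [
    [0,0,2],
    [0,0,2],
    [0,0,2],
    [0,0,0]
  ],
  "delta_rot": [
    [0,0,0],
    [0,0,0],
    [0,0,0],
    [0,0,0]
  ]
}}

```text
time_s: 29.68
eef_pos: [0.4532, -0.1763, 0.0429]
orientation: [0.667, 0.745, -0.0, -0.001]
force: [0.1, -0.1, 0.5]
finger_gap: -0.003
grasp_force: 0.0
```

Request:
{"op": "carry_out", "data": {
  "hand": [0,0,0,0],
  "xyz": [
    [0,0,2],
    [0,0,2],
    [0,0,2],
    [0,0,0]
  ],
  "delta_rot": [
    [0,0,0],
    [0,0,0],
    [0,0,0],
    [0,0,0]
  ]
}}

```text
time_s: 30.18
eef_pos: [0.453, -0.1764, 0.037]
orientation: [0.667, 0.745, -0.001, -0.001]
force: [-3.3, 0.2, 7.1]
finger_gap: 0.004
grasp_force: 3.1
```

Request:
{"op": "carry_out", "data": {
  "hand": [0,0,0,0,0,0,0],
  "xyz": [
    [0,0,3],
    [0,0,3],
    [0,0,3],
    [0,0,2],
    [0,0,2],
    [0,0,0],
    [0,0,0]
  ],
  "delta_rot": [
    [0,0,0],
    [0,0,0],
    [0,0,0],
    [0,0,0],
    [0,0,0],
    [0,0,0],
    [0,0,0]
  ]
}}

```text
time_s: 31.05
eef_pos: [0.4531, -0.1765, 0.0243]
orientation: [0.667, 0.745, -0.001, -0.001]
force: [-4.2, -0.8, 10.2]
finger_gap: 0.001
grasp_force: 4.5
```

Request:
{"op": "carry_out", "data": {
  "hand": [0,0,0],
  "xyz": [
    [0,0,1.5],
    [0,0,1.5],
    [0,0,0]
  ],
  "delta_rot": [
    [0,0,0],
    [0,0,0],
    [0,0,0]
  ]
}}

```text
time_s: 31.42
eef_pos: [0.4529, -0.1765, 0.0212]
orientation: [0.667, 0.745, -0.001, -0.001]
force: [-5.7, -1.7, 10.5]
finger_gap: -0.0
grasp_force: 5.1
```

Request:
{"op": "carry_out", "data": {
  "hand": [0,0,0],
  "xyz": [
    [0,0,1.5],
    [0,0,1],
    [0,0,0]
  ],
  "delta_rot": [
    [0,0,0],
    [0,0,0],
    [0,0,0]
  ]
}}

```text
time_s: 31.8
eef_pos: [0.4528, -0.1765, 0.0187]
orientation: [0.667, 0.745, -0.001, -0.001]
force: [-7.3, -2.6, 11.7]
finger_gap: -0.001
grasp_force: 5.4
```

Request:
{"op": "carry_out", "data": {
  "hand": [0,0],
  "xyz": [
    [0,0,1],
    [0,0,0]
  ],
  "delta_rot": [
    [0,0,0],
    [0,0,0]
  ]
}}

```text
time_s: 32.05
eef_pos: [0.4528, -0.1765, 0.0177]
orientation: [0.667, 0.745, -0.001, -0.001]
force: [-6.6, -0.7, 11.6]
finger_gap: 0.003
grasp_force: 5.6
```

Request:
{"op": "carry_out", "data": {
  "hand": [0,0],
  "xyz": [
    [0,0,1],
    [0,0,0]
  ],
  "delta_rot": [
    [0,0,0],
    [0,0,0]
  ]
}}

```text
time_s: 32.3
eef_pos: [0.4527, -0.1765, 0.0167]
orientation: [0.667, 0.745, -0.001, -0.001]
force: [-7.5, -1.0, 11.8]
finger_gap: 0.002
grasp_force: 5.8
```

Not at the stop yet, since the force is still only rising with the spring. I'll continue.

Request:
{"op": "carry_out", "data": {
  "hand": [0,0],
  "xyz": [
    [0,0,1],
    [0,0,0]
  ],
  "delta_rot": [
    [0,0,0],
    [0,0,0]
  ]
}}

```text
time_s: 32.55
eef_pos: [0.4527, -0.1766, 0.0161]
orientation: [0.667, 0.745, -0.001, -0.001]
force: [-10.1, 0.2, 21.3]
finger_gap: 0.003
grasp_force: 10.1
```

Request:
{"op": "carry_out", "data": {
  "hand": [0,0],
  "xyz": [
    [0,0,1],
    [0,0,0]
  ],
  "delta_rot": [
    [0,0,0],
    [0,0,0]
  ]
}}

```text
time_s: 32.8
eef_pos: [0.4528, -0.1766, 0.0157]
orientation: [0.667, 0.745, -0.001, -0.001]
force: [-14.5, 1.3, 34.1]
finger_gap: 0.001
grasp_force: 16.6
```

Request:
{"op": "carry_out", "data": {
  "hand": [0,0],
  "xyz": [
    [0,0,0.6],
    [0,0,0]
  ],
  "delta_rot": [
    [0,0,0],
    [0,0,0]
  ]
}}

```text
time_s: 33.05
eef_pos: [0.4529, -0.1767, 0.0154]
orientation: [0.667, 0.745, -0.001, -0.0]
force: [-16.2, 3.5, 41.2]
finger_gap: -0.001
grasp_force: 20.5
```

The stop is reached. I'll ease off slightly, hold for the rest of about a second, then rise.

Request:
{"op": "carry_out", "data": {
  "hand": [0,0,0,0,0,0,0,0,0,0,0],
  "xyz": [
    [0,0,-0.8],
    [0,0,0],
    [0,0,0],
    [0,0,0],
    [0,0,0],
    [0,0,-10],
    [0,0,-15],
    [0,0,-25],
    [0,0,-40],
    [0,0,-40],
    [0,0,0]
  ],
  "delta_rot": [
    [0,0,0],
    [0,0,0],
    [0,0,0],
    [0,0,0],
    [0,0,0],
    [0,0,0],
    [0,0,0],
    [0,0,0],
    [0,0,0],
    [0,0,0],
    [0,0,0]
  ]
}}

```text
time_s: 34.42
eef_pos: [0.455, -0.177, 0.1473]
orientation: [0.667, 0.746, 0.001, 0.001]
force: [0.2, -0.8, -0.4]
finger_gap: 0.003
grasp_force: 0.0
```

Run:
```python
from meas import *
s=get_state();print(s["time_s"],s["eef_pos"],s["force"])
T=R.from_euler('z',-89,degrees=True)*R.from_euler('y',-.32);M=T.as_matrix()
for n in("top","side"):
    p,d=read_camera(n); np.savez(f"{n}8.npz",p=p,d=d); p,d,W=load(n,8)
    L=(W-np.array([.6122,.2668,.0675]))@M*1e3; m=(p[...,0]>1.95*p[...,1])&(p[...,0]>40)&(d>0)&(abs(L)<[55,40,35]).all(-1)
    print(n,"tile",rect(L[m]/1e3),np.median(L[m][:,2]))
    th=np.radians(6.33); ax=np.array([np.cos(th),np.sin(th)]); bc=np.array([.4961,-.1711]); Q=W[(d>0)&(p.min(-1)>100)]; X=(Q[:,:2]-bc)@ax; Y=(Q[:,:2]-bc)@[-ax[1],ax[0]]
    k=(abs(Y)<.02)&(abs(X+.03)<.02);print(" tread",k.sum(),np.median(Q[k][:,2]) if k.sum() else None)
    p0=load(n,0)[0]; df=(abs(p-p0).max(-1)>60).astype(np.uint8); print(" changed",df.sum())
```

```text
34.425 [ 0.455  -0.177   0.1473] [ 0.2222 -0.8142 -0.3727]
top tile (array([2.1612, 1.6893]), array([79.6434, 51.2673]), 0.08888222277164459) 14.911793558456159
 tread 213 0.048618440991577076
 changed 34898
side tile (array([-3.0234, -0.476 ]), array([54.9582, 78.4364]), 89.1679916381836) 14.754721185349863
 tread 40 0.047544263726955166
 changed 10673
```

The tile hasn't moved, the tread is back up (about 48 mm, as at the start) and the robot touches nothing, so I'll hand in.

```bash
python3 -c "
from workcell import *
print(sign_off())"
```

```text
the job is handed in; nothing more can be done
None
```

The flanged tile lies flat and straight on the photo rest, centred to about 2 mm, flange uphill and facing up, with its lower edge against the ledge; the shutter pedal was then pressed to its stop for about a second and sprang back, and the job is handed in at about 34.5 s.

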